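Wedge up the front of the column board

TASK

Take the small amber jar away from in front of the white column board and stand it upright in the blue tray. Then grip the orange levelling wedge and, keeping it flat on the bench, push it thin end first and straight in under the middle of the board's front rail (blue mark) until the rail just lifts off the base: about 4 mm, and never 10 mm. Finish still gripping the wedge there with the rail resting on it; do not touch the board with the robot, and leave the flask, beaker and bottle alone.

Things in the scene. Friction and masses are not known exactly. Their poses are not given: they have to be found in the camera images.
- base: Fixed black steel frame, 220 mm long (x), 230 mm wide (y). Origin on the bench under its middle; x points from its open front (robot side) to the hinge at the back, y left, z up. Two side sills, 20 mm wide, at y = -105 and +105 mm, 19 mm high with the rubber rest pads; between them the bench is open from the front, so the wedge slides on the bench itself.
- board: White board 200 x 230 x 12 mm with valves and a column, 0.7 to 1.2 kg, hinged at its back edge. Origin at its middle, 25 mm above the base's origin, hinge line 100 mm behind it; axes as the base's. At rest level on the pads (top 31 mm up); its front can only swing up and falls back by its weight, 3 to 6 N at the rail. Valves stand 60 mm or more behind the front edge, up to 101 mm above the bench.
- rail (a point): Lowest point, at the middle, of the round steel rail (diameter 10 mm, 160 mm long along y) under the board's front edge, marked by a blue stripe 24 mm wide on the board above it. 14 mm above the bench when the board is down; 100 mm in front of the base's origin. Its height minus 14 mm is the lift. Axes as the board's.
- wedge: Loose orange plastic wedge, 135 mm long, 40 mm wide all along, 0.16 kg. Origin on its underside below the grip block; x axis points to the thin end, z up.
- wedge_grip (a point): Centre of the wedge's grip block, 25 mm above its underside. The block is 40 mm long (x), 40 mm wide (y) and 50 mm high; grip it across y. Axes as the wedge's.
- wedge_nose (a point): Middle of the thin end's lower edge, 115 mm ahead (x) of the grip block's centre. The top slopes evenly from 3 mm high here to 26 mm high 95 mm further back, at the grip block; so the rail is first touched with the thin end about 45 mm beyond it, then rises 2.4 mm per 10 mm of push. Axes as the wedge's.
- tray: Fixed blue open tray 150 x 150 x 20 mm, walls and floor about 4 to 5 mm thick; origin at the centre of its underside.
- jar: Small amber glass jar with white cap, 40 mm diameter, 54 mm high, 0.08 kg, standing in front of the rail. Origin at the centre of its underside, z up.
- jar_center (a point): Centre of the jar, 27 mm above its underside.
- flask: Bystander: conical glass flask, 84 mm wide, 124 mm high; origin under its centre.
- beaker: Bystander: white beaker, 70 mm wide, 80 mm high; origin under its centre.
- solvent: Bystander: amber bottle, 60 mm wide, 120 mm high; origin under its centre.
Not all that is in view belongs to the job. Several things look just like the wedge: the one meant starts nearest to the robot's base. Leave any green look-alike of the jar alone.

How it is judged:
On the way, in this order (a step that is already met when the one before it is completed fails the run):
1. the jar stands upright in the tray, let go (x of jar_center in the frame of tray between -0.06 and 0.06 m and y of jar_center in the frame of tray between -0.06 and 0.06 m and height (world z) of jar_center below 0.038 m and angle between jar_center's own z axis and vertical below 0.15 rad and contact force between the arm and jar below 0.1 N), for 0.2 s.
2. the wedge, held by the gripper and flat on the bench, has raised the rail's middle off the base by at least 2 mm (height (world z) of rail above 0.016 m and contact force between the fingers and wedge above 1 N and contact force between wedge and board above 0.5 N and y of wedge_nose in the frame of base between -0.03 and 0.03 m and angle between the x axis of wedge_nose and the x axis of base, either way round below 0.25 rad and angle between wedge_nose's own z axis and vertical below 0.08 rad and height (world z) of wedge_nose below 0.005 m and contact force between the arm and board below 0.2 N), for 0.2 s.
At the end, for the whole second after the job is handed in: Rail 2 to 8 mm above rest, carried by the wedge (over 0.5 N); wedge flat on the bench, still, held by the fingers (over 1 N), thin end within 30 mm of the base's centre line and 0.25 rad of its direction; robot off the board; jar upright in the tray, let go (all of step 1 and all of step 2 and height (world z) of rail below 0.022 m and linear speed of wedge below 0.01 m/s); the arm keeps its last pose, push and grip.
It fails at once if the rail is lifted more than 10 mm (height (world z) of rail above 0.0245 m).
It fails at once if the robot pushes on the board (contact force between the arm and board above 2 N).
It fails at once if the flask is shifted by more than 30 mm or tipped (distance of flask from where it was at the start of the episode above 0.03 m or angle between flask's own z axis and vertical above 0.3 rad).
It fails at once if the beaker is shifted by more than 30 mm or tipped (distance of beaker from where it was at the start of the episode above 0.03 m or angle between beaker's own z axis and vertical above 0.3 rad).
It fails at once if the bottle is shifted by more than 30 mm or tipped (distance of solvent from where it was at the start of the episode above 0.03 m or angle between solvent's own z axis and vertical above 0.3 rad).
It also fails if it takes over 64 s, if anything falls off the work surface, if the arm or the gripper's body presses on something with over 40 N, if the wrist force passes 120 N, or if a joint passes its speed limit or range.

ROBOT

A 7-joint arm with a two-finger parallel gripper is mounted at the origin on the work surface. World frame = base frame: x ahead of the robot, y to its left, z up, the work surface at z = 0. Lengths are in m, angles in rad, forces in N, time in s.
With the tool pointing down it reaches from about 0.4 to 0.85 m from the base axis. Payload 4.4 kg.
Tool frame: the origin (TCP) lies at the very end of the fingers, on their centre line; the grasp point (between the pads) lies 19 mm behind it; z points along the fingers, y is the direction in which the jaws open and shut (so a half turn about z gives the same grasp; the last joint's range is limited). The gripper opens to 94 mm and grips with 3 to 60 N. Pads are 16 mm wide; open, the fingers measure 119 mm over their backs; the gripper's body (75 mm by 177 mm) begins 78 mm behind the grasp point.
Start: joints at [-1.366, 0.628, 0.038, 1.517, -0.027, 0.996, -0.02], TCP at [0.174, 0.626, 0.205] pointing down, gripper open.
Joint ranges: [-3.06, 3.06], [-0.37, 2.12], [-1.25, 1.32], [0.18, 2.47], [-1.1, 4.24], [0.23, 1.98], [-2.94, 2.94]. Speed limits (rad/s): [2.57, 2.57, 3.14, 3.14, 3.14, 3.14, 3.14].

INTERFACE

Orientations are given as a unit quaternion [w, x, y, z].
In Python, from plant import manip, optics, ticket, models gives the robot as it stands.
- The arm moves only by the tool jog_arm, never from a script. Its argument "deltas" is text: rows parted by semicolons, each of 7 numbers parted by spaces: the opening, from 0 (shut) to 1 (fully open), then the shift along the tool's x, y, z in units of 30 mm (1.0 is 30 mm), then the turn, a rotation vector about the tool's x, y, z in units of 6 degrees (1.0 is 6 degrees). A call has 1 to 20 rows; each row shifts and turns the commanded pose from where the row before left it, along the tool's axes as they then stand; what a row does not reach is not made up. A row lasts 1/10 s, in which the tool goes at most 50 mm and 8.59 degrees, less where a joint would pass 70% of its speed; a pose out of reach is approached as far as the arm can. A call is refused whole if a number of a shift passes 1 or a number of a turn 1, either way. A call with a gripper value outside its range is refused whole. The fingers move at their own pace and stop on an object; the grip force is fixed at half the most. Time passes only in rows, so rows that do not move let the fingers close. It gives the time, the measured TCP pose, the force and the opening at its end, in the units of the state.
- manip.read_state(): the state, without advancing time (a new reading comes with each control period).
- optics.camera(name): name is "scene" or "top"; returns a dict with "color" (480x640x3 uint8, red, green, blue), "z_map" (480x640 float32, m along the optical axis (not along the pixel's ray), 0 where there is no reading), "intrinsics" (3x3 intrinsics, pixels), "view" (4x4, takes a point from world to camera coordinates). Camera axes: x right, y down, z forward; pixel columns grow to the right and rows downward; lengths in m; the calibration is good to about 2 mm. A picture is of the moment at which its call begins.
- ticket.close_job(): hands the job in, once; it reports no verdict.
Trained networks look in the newest picture that a camera, given by its name, has taken for a name from the list of things; names that differ only in an ending like _2 or _b are one class to them, and where a whole thing is asked for, a point or a joint stands for the part that bears it (a point fixed in the world has none). Each returns a list of dicts, best first, with "conf" (0 to 1); they miss things now and then, are a little off and sometimes report something else, mostly with a low value. They report only what shows in the picture. A call takes as long as a camera call. They do not tell look-alikes from the thing itself.
- models.regions_of(target, camera): "region" (480x640 bool, what is visible of it) and "extent" ([left, top, right, bottom] in pixels, round what is visible of it).
- models.pinpoint(target, camera): "centre" ([row, column] in pixels: a listed point, or the origin of a listed thing).
The state is a dict: "time": time; "joints": joint angles; "joint_velocities": joint speeds; "tau": joint torques, N m; "eef_pos": TCP position; "orientation": TCP orientation; "contact_force": force on the tool from outside, world axes, zero at the start; "torque": the same for the moment, N m; "finger_gap": opening from 0.0 (shut) to 1.0 (fully open).
Only numpy, scipy, OpenCV 4.12 (cv2) and the standard library are available. Lean on these libraries where they do the work, as an engineer would, in place of code of your own. Each camera call takes 0.05 s, during which the arm holds its last target.

## Working session

There is one attempt and no reset: what is moved stays moved. The work goes in short steps, Python scripts to look and compute and a tool call to move; the robot and the scene stay as the last step left them, time stands still between calls to the robot, and variables do not carry over. Pictures are saved under pics/ and viewed, and the job is handed in when it is done.

Besides the shell and the picture viewer there is one more tool, called in YAML: its name, and indented under it one key for each argument. jog_arm: Moves the arm, as the interface text tells. Its arguments: {"type":"object","properties":{"deltas":{"type":"string"}},"required":["deltas"]}

```bash
ls; mkdir -p pics; cat > h.py <<'E'
import numpy as np, cv2
from plant import manip, optics, ticket, models
def shot(name,fn):
    c=optics.camera(name); cv2.imwrite('pics/'+fn,cv2.cvtColor(c['color'],cv2.COLOR_RGB2BGR)); return c
def cloud(c):
    z=c['z_map'].astype(float);K=c['intrinsics'];v,u=np.mgrid[:480,:640]
    p=np.stack([(u-K[0,2])/K[0,0]*z,(v-K[1,2])/K[1,1]*z,z,np.ones_like(z)],-1)
    w=p@np.linalg.inv(c['view']).T
    w[z==0]=np.nan
    return w[...,:3]
E
python3 - <<'E'
from h import *
np.set_printoptions(precision=4,suppress=True)
s=manip.read_state();print(s['time'],s['eef_pos'],s['orientation'],s['finger_gap'],s['contact_force'])
for n in ['scene','top']:
    c=shot(n,n+'1.png');w=cloud(c);np.save(n+'1.npy',w)
    print(n,np.linalg.inv(c['view'])[:3,3])
    for t in ['jar','wedge','tray','board','base','flask','beaker','solvent']:
        for r in models.regions_of(t,n):
            m=r['region'];q=w[m];q=q[~np.isnan(q[:,0])]
            print(t,round(r['conf'],2),r['extent'],np.median(q,0),np.percentile(q,2,0),np.percentile(q,98,0))
    for t in ['jar_center','wedge_grip','wedge_nose','rail']:
        for r in models.pinpoint(t,n): 
            a,b=np.round(r['centre']).astype(int);print(t,round(r['conf'],2),r['centre'],w[a,b])
E
```

```text
pics
0.0 [0.1737 0.6257 0.2046] [-0.0001  0.135   0.9908 -0.0009] 0.9992335843100076 [-0.1867  0.1515 -0.253 ]
scene [ 1.714  -0.2441  0.8692]
jar 0.86 [409.5, 206.5, 426.2, 233.0] [0.5668 0.1117 0.0353] [ 0.4653  0.0954 -0.0014] [0.5762 0.1522 0.0563]
jar 0.54 [374.6, 217.8, 391.6, 241.3] [0.6069 0.0136 0.0401] [ 0.5787 -0.0026  0.008 ] [0.615  0.0343 0.0564]
wedge 0.72 [101.5, 201.1, 162.2, 242.2] [ 0.4927 -0.5894  0.0179] [ 0.4549 -0.6619  0.0001] [ 0.5365 -0.5422  0.0521]
wedge 0.63 [250.6, 193.0, 285.0, 236.3] [ 0.4815 -0.269   0.0189] [ 0.4293 -0.3038  0.0005] [ 0.5516 -0.23    0.052 ]
tray 0.77 [449.7, 175.4, 514.1, 214.9] [0.4341 0.3251 0.0056] [ 0.3559  0.2414 -0.    ] [0.5215 0.4025 0.0216]
board 0.78 [337.3, 236.0, 465.0, 310.6] [0.7741 0.0157 0.0323] [ 0.6498 -0.0933  0.0223] [0.8512 0.1319 0.098 ]
base 0.68 [337.3, 236.6, 467.6, 321.7] [0.7996 0.0151 0.0315] [ 0.6553 -0.0956  0.005 ] [0.8649 0.1376 0.0967]
flask 0.73 [509.7, 209.9, 544.2, 263.1] [0.708  0.3399 0.0488] [0.6796 0.3121 0.0052] [0.7305 0.3754 0.1253]
beaker 0.76 [206.9, 245.0, 236.9, 287.2] [ 0.7324 -0.3582 
[... 1809 characters left out ...]
.0017] [ 0.7443 -0.3279  0.0822]
beaker 0.19 [240.1, 146.4, 333.3, 231.1] [0.7372 0.0176 0.0314] [ 0.6413 -0.0913  0.0228] [0.8438 0.1298 0.0923]
solvent 0.82 [451.7, 233.5, 481.5, 257.4] [ 0.5668 -0.4603  0.0819] [ 0.5412 -0.5093 -0.0016] [ 0.5963 -0.4418  0.1231]
jar_center 0.72 [256.7, 253.1] [0.5522 0.1081 0.0572]
jar_center 0.48 [241.0, 289.9] [0.5943 0.0072 0.0511]
wedge_grip 0.72 [293.0, 395.2] [ 0.4474 -0.2759  0.0467]
wedge_grip 0.68 [279.8, 501.9] [ 0.4773 -0.5636  0.0563]
wedge_nose 0.85 [253.4, 381.2] [ 0.559  -0.2451 -0.0016]
wedge_nose 0.69 [257.4, 531.8] [ 0.5394 -0.665   0.0064]
rail 0.64 [228.4, 291.9] [0.6347 0.0051 0.0005]
rail 0.57 [195.8, 422.0] [ 0.7177 -0.3643  0.0051]
```

```bash
python3 - <<'E'
import cv2
a=cv2.imread('pics/top1.png');cv2.imwrite('pics/top1c.png',cv2.resize(a[130:350,140:560],None,fx=1.9,fy=1.9,interpolation=cv2.INTER_CUBIC))
a=cv2.imread('pics/scene1.png');cv2.imwrite('pics/scene1c.png',cv2.resize(a[150:340,80:560],None,fx=1.65,fy=1.65,interpolation=cv2.INTER_CUBIC))
E
```

```text
(no output)
```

View pics/top1c.png

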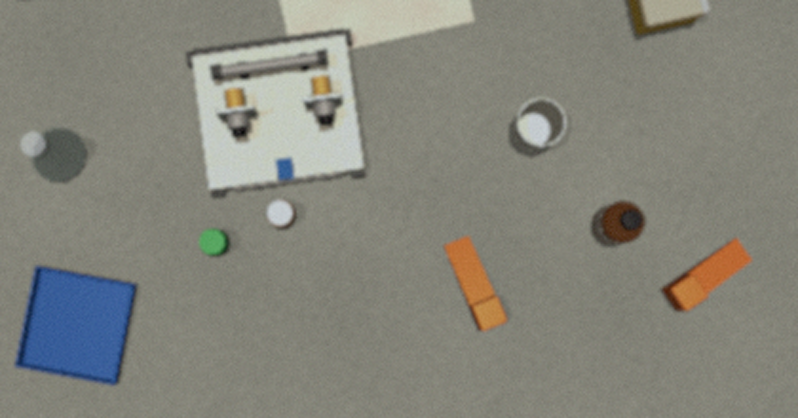

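View pics/scene1c.png

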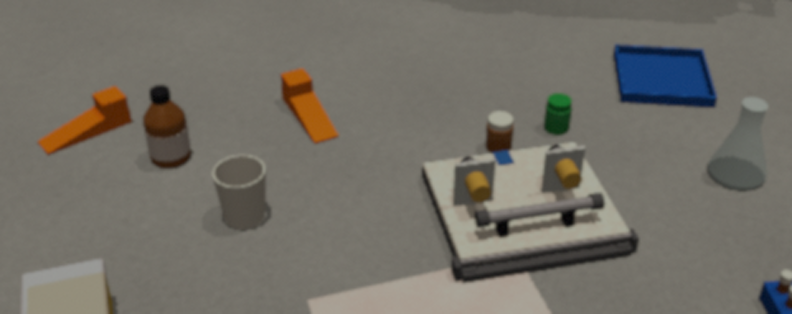

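The top view shows the white-capped jar at crop pixel (280,213), just ahead of the blue mark at (285,168). The green look-alike is at (213,242) and the tray at (76,325). One wedge has its block at (488,313), and a farther one is at (687,292). Next I'll measure poses accurately.

```bash
python3 - <<'E'
from h import *
np.set_printoptions(precision=4,suppress=True)
for n in ['top','scene']:
    w=np.load(n+'1.npy');im=cv2.imread(f'pics/{n}1.png');hsv=cv2.cvtColor(im,cv2.COLOR_BGR2HSV).astype(int)
    H,S,V=hsv[...,0],hsv[...,1],hsv[...,2]
    print(n)
    def rect(m,name):
        q=w[m][:,:2].astype(np.float32);r=cv2.minAreaRect(q);print(name,len(q),r, cv2.boxPoints(r).round(3).tolist())
    x,y,z=w[...,0],w[...,1],w[...,2]
    org=(H>4)&(H<18)&(S>170)&(V>90)
    nn,l,st,ce=cv2.connectedComponentsWithStats(org.astype(np.uint8))
    for i in range(1,nn):
        if st[i,4]>40: print('orange',st[i],np.nanmedian(w[l==i],0))
    wd=org&(x>.38)&(x<.58)&(y>-.36)&(y<-.2)
    rect(wd&(z>.046),'block top'); rect(wd&(z>.001),'wedge all')
    b=(x>.62)&(x<.88)&(y>-.15)&(y<.2)&(z>.027)&(z<.035)&(S<90)&(V>110)
    rect(b,'board top')
    blue=(H>100)&(H<125)&(S>120)
    m=blue&(x>.6)&(y<.15)&(y>-.1)&(x<.75);print('mark',m.sum(),w[m].mean(0));rect(m,'mark')
    m=blue&(x<.6)&(y>.15)&(z>.012);rect(m,'tray')
    m=(x>.56)&(x<.625)&(y>-.02)&(y<.05)&(z>.048);print('jar',m.sum(),np.nanmedian(w[m],0),w[m].min(0),w[m].max(0))
    m=(x>.52)&(x<.59)&(y>.07)&(y<.14)&(z>.048);print('green',m.sum(),w[m].min(0),w[m].max(0))
E
```

```text
top
orange [375 256  25  47 388] [ 0.505  -0.2575  0.015 ]
orange [492 257  42  36 548] [ 0.4954 -0.6072  0.019 ]
block top 16 ((0.4488576650619507, -0.26850518584251404), (0.02133798785507679, 0.04633928835391998), 67.4228515625) [[0.4230000078678131, -0.26899999380111694], [0.4659999907016754, -0.28700000047683716], [0.4740000069141388, -0.2680000066757202], [0.4320000112056732, -0.25]]
wedge all 378 ((0.4877977669239044, -0.2633538246154785), (0.12523314356803894, 0.03490552306175232), 20.059099197387695) [[0.4230000078678131, -0.2680000066757202], [0.4350000023841858, -0.3009999990463257], [0.5529999732971191, -0.257999986410141], [0.5410000085830688, -0.22499999403953552]]
board top 3566 ((0.7452695965766907, 0.014550074934959412), (0.20963163673877716, 0.2401735484600067), 7.793687343597412) [[0.625, 0.11900000274181366], [0.6579999923706055, -0.11900000274181366], [0.8650000095367432, -0.09000000357627869], [0.8330000042915344, 0.14800000190734863]]
mark 58 [0.6572 0.0089 0.0313]
mark 58 ((0.6584545373916626, 0.008090593852102757), (0.025569796562194824, 0.017140816897153854),
[... 1716 characters left out ...]
645983695984, 0.010174388065934181), (0.034282486885786057, 0.018183467909693718), 8.347955703735352) [[0.6430000066757202, 0.017000000923871994], [0.6460000276565552, -0.0010000000474974513], [0.6800000071525574, 0.004000000189989805], [0.6769999861717224, 0.02199999988079071]]
tray 392 ((0.338462233543396, 0.39677178859710693), (0.1904483139514923, 0.4502944350242615), 53.78326416015625) [[0.10100000351667404, 0.453000009059906], [0.46399998664855957, 0.18700000643730164], [0.5759999752044678, 0.3409999907016754], [0.21299999952316284, 0.6069999933242798]]
jar 134 [0.5969 0.0155 0.0539] [ 0.5743 -0.002   0.0483] [0.6154 0.0343 0.0584]
green 123 [0.5356 0.0958 0.0482] [0.5769 0.1313 0.0579]
```

View pics/top1.png

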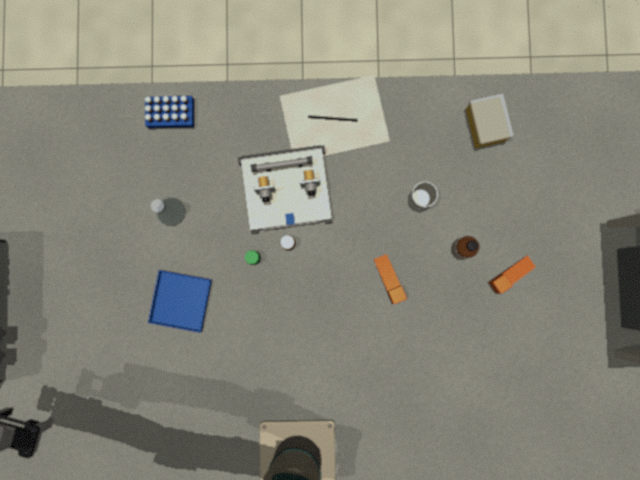

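The jar is at (0.593, 0.0145), and the board yaw is about 7.3° with the rail middle near (0.646, 0.006). I'll rotate first, then travel over to the jar.

jog_arm:
  deltas: "0.75 0 0 0 0 0 -0.95;0.75 0 0 0 0 0 -0.95;0.75 0 0 0 0 0 -0.95;0.75 0 0 0 0 0 -0.95;0.75 -0.51 -1 0 0 0 0;0.75 -0.51 -1 0 0 0 0;0.75 -0.51 -1 0 0 0 0;0.75 -0.51 -1 0 0 0 0;0.75 -0.51 -1 0 0 0 0;0.75 -0.51 -1 0 0 0 0;0.75 -0.51 -1 0 0 0 0;0.75 -0.51 -1 0 0 0 0;0.75 -0.51 -1 0 0 0 0;0.75 -0.51 -1 0 0 0 0;0.75 -0.51 -1 0 0 0 0;0.75 -0.51 -1 0 0 0 0;0.75 -0.51 -1 0 0 0 0;0.75 -0.51 -1 0 0 0 0;0.75 -0.51 -1 0 0 0 0;0.75 -0.51 -1 0 0 0 0"

```text
time: 3.3
eef_pos: [0.4784, 0.18, 0.2057]
orientation: [0.0, -0.063, 0.998, 0.0]
contact_force: [-0.4, -0.3, 0.2]
finger_gap: 0.748
```

jog_arm:
  deltas: "0.75 -0.51 -1 0 0 0 0;0.75 -0.51 -1 0 0 0 0;0.75 -0.51 -1 0 0 0 0;0.75 -0.51 -1 0 0 0 0;0.75 -0.51 -1 0 0 0 0;0.75 -0.5 -1 0 0 0 0;0.75 0 0 0 0 0 0;0.75 0 0 0 0 0 0"

```text
time: 4.1
eef_pos: [0.5911, 0.0137, 0.2052]
orientation: [-0.0, -0.063, 0.998, 0.0]
contact_force: [-0.7, 1.1, 0.2]
finger_gap: 0.749
```

```bash
cat >> h.py <<'E'
from scipy.spatial.transform import Rotation as Ro
def to(t,yaw=None):
    "print remaining rotation about tool z (units) and then shift in tool frame after it; yaw= world angle of tool y, deg"
    s=manip.read_state();q=s['orientation'];R=Ro.from_quat([q[1],q[2],q[3],q[0]]).as_matrix()
    y=R[:,1];cy=np.degrees(np.arctan2(y[1],y[0]))
    print('t',round(s['time'],2),'tcp',np.round(s['eef_pos'],4),'ydir',round(cy,2),'z',np.round(R[:,2],4),'gap',round(s['finger_gap'],3),'F',np.round(s['contact_force'],1))
    if t is None: return
    if yaw is not None:
        d=(yaw-cy+180)%360-180; print('rot z units',-d/6)
        R=Ro.from_euler('z',d,degrees=True).as_matrix()@R
    print('shift units',np.round(R.T@(np.array(t)-s['eef_pos'])/.03,3))
E
python3 -c "
from h import *
to([.593,.0145,.012],97.3)"
```

```text
t 4.1 tcp [0.5911 0.0137 0.2052] ydir 97.18 z [-4.e-04  3.e-04 -1.e+00] gap 0.749 F [-0.7  1.1  0.2]
rot z units -0.020073290232488716
shift units [-0.069  0.016  6.441]
```

jog_arm:
  deltas: "0.75 -0.06 0.02 1 0 0 0;0.75 0 0 1 0 0 0;0.75 0 0 1 0 0 0;0.75 0 0 1 0 0 0;0.75 0 0 0.9 0 0 0;0.75 0 0 0.8 0 0 0;0.75 0 0 0.5 0 0 0;0.75 0 0 0.24 0 0 0;0.75 0 0 0 0 0 0;0 0 0 0 0 0 0;0 0 0 0 0 0 0;0 0 0 0 0 0 0;0 0 0 0 0 0 0;0 0 0 0 0 0 0;0 0 0 0 0 0 0"

```text
time: 5.6
eef_pos: [0.5932, 0.0151, 0.0128]
orientation: [0.0, -0.063, 0.998, 0.0]
contact_force: [-1.2, -0.1, 4.9]
finger_gap: 0.417
```

```bash
python3 -c "
from h import *
to([.435,.323,.2],97.3)"
```

```text
t 5.6 tcp [0.5932 0.0151 0.0128] ydir 97.27 z [ 8.e-04  1.e-04 -1.e+00] gap 0.417 F [-1.2 -0.1  4.9]
rot z units -0.004172801249031484
shift units [ 3.921 10.849 -6.242]
```

jog_arm:
  deltas: "0 0 0 -0.5 0 0 0;0 0 0 -1 0 0 0;0 0 0 -1 0 0 0;0 0 0 -1 0 0 0;0 0.2 0.5 0 0 0 0;0 0.32 0.9 0 0 0 0;0 0.36 1 0 0 0 0;0 0.36 1 0 0 0 0;0 0.36 1 0 0 0 0;0 0.36 1 0 0 0 0;0 0.36 1 0 0 0 0;0 0.36 1 0 0 0 0;0 0.36 1 0 0 0 0;0 0.36 1 0 0 0 0;0 0.32 1 0 0 0 0;0 0.2 0.45 0 0 0 0;0 0 0 0 0 0 0;0 0 0 0 0 0 0"

```text
time: 7.4
eef_pos: [0.4352, 0.3216, 0.1171]
orientation: [-0.0, -0.063, 0.998, -0.001]
contact_force: [-0.0, -1.1, -0.7]
finger_gap: 0.418
```

```bash
python3 -c "
from h import *
to([.435,.323,.0182],97.3)
c=shot('scene','s2.png')
a=c['color'][130:340,300:600,::-1]
cv2.imwrite('pics/s2c.png',cv2.resize(a,None,fx=2.6,fy=2.6))"
```

```text
t 7.4 tcp [0.4352 0.3216 0.1171] ydir 97.24 z [-1.0e-04 -1.6e-03 -1.0e+00] gap 0.418 F [-0.  -1.1 -0.7]
rot z units -0.009261764399402258
shift units [-2.000e-03  5.400e-02  3.296e+00]
```

View pics/s2c.png

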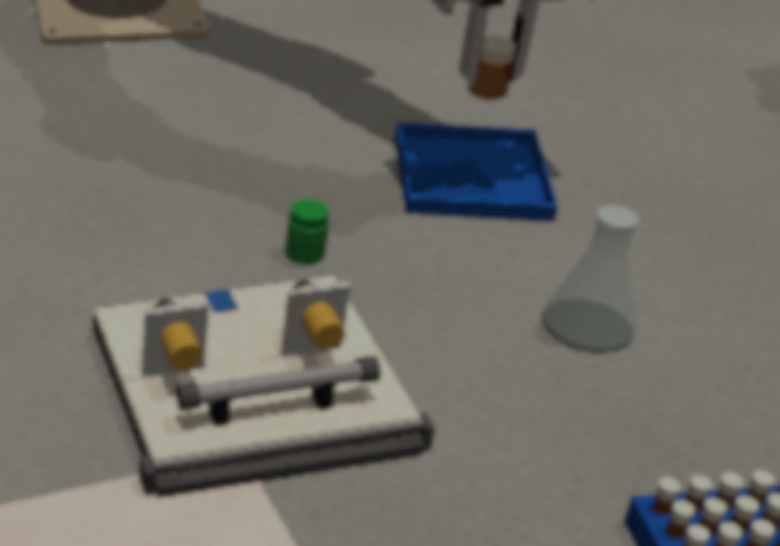

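The amber jar is held upright at crop pixel (492,70), above the tray at (478,170), and the board front is clear. Next I lower and release it.

jog_arm:
  deltas: "0 0 0.05 0.5 0 0 0;0 0 0 1 0 0 0;0 0 0 1 0 0 0;0 0 0 0.5 0 0 0;0 0 0 0.2 0 0 0;0 0 0 0.09 0 0 0;0 0 0 0 0 0 0;0 0 0 0 0 0 0;0.6 0 0 0 0 0 0;0.6 0 0 0 0 0 0;0.6 0 0 0 0 0 0;0.6 0 0 0 0 0 0;0.65 0 0 -0.5 0 0 0;0.7 0 0 -1 0 0 0;0.7 0 0 -1 0 0 0;0.7 0 0 -1 0 0 0;0.7 0 0 -1 0 0 0;0.7 0 0 -1 0 0 0"

```text
time: 9.25
eef_pos: [0.4345, 0.3244, 0.1849]
orientation: [-0.0, -0.064, 0.998, -0.0]
contact_force: [0.5, 0.3, 0.3]
finger_gap: 0.699
```

```bash
python3 -c "
from h import *
np.set_printoptions(precision=4,suppress=True)
to([.448,-.281,.17],90+20.5)
for n in ['scene','top']:
    c=shot(n,n+'3.png');w=cloud(c)
    x,y,z=w[...,0],w[...,1],w[...,2]
    m=(abs(x-.435)<.05)&(abs(y-.323)<.05)&(z>.05)&(z<.075);print(m.sum(),np.median(w[m],0),w[m].min(0),w[m].max(0))
    if n=='scene':cv2.imwrite('pics/s3c.png',cv2.resize(c['color'][130:340,300:600,::-1],None,fx=2.6,fy=2.6))
"
```

```text
t 9.25 tcp [0.4345 0.3244 0.1849] ydir 97.28 z [-0. -0. -1.] gap 0.699 F [0.5 0.3 0.3]
rot z units -2.2025826717401933
shift units [  6.645 -19.06    0.497]
116 [0.4413 0.3228 0.0575] [0.4142 0.3055 0.0502] [0.4586 0.3417 0.0634]
21 [0.4391 0.3075 0.057 ] [0.4258 0.3049 0.0501] [0.4527 0.3121 0.0614]
```

View pics/s3c.png

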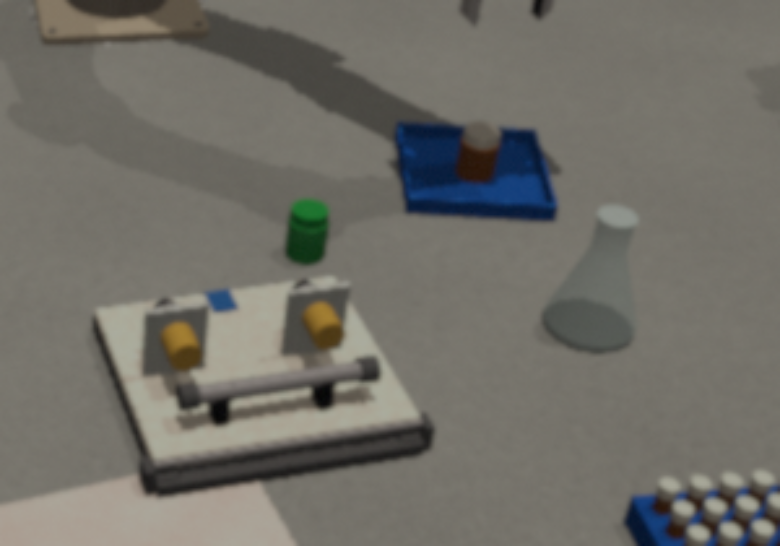

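jog_arm:
  deltas: "0.9 0 0 0 0 0 -0.75;0.9 0 0 0 0 0 -0.75;0.9 0 0 0 0 0 -0.7;0.9 0.35 -1 0 0 0 0;0.9 0.35 -1 0 0 0 0;0.9 0.35 -1 0 0 0 0;0.9 0.35 -1 0 0 0 0;0.9 0.35 -1 0 0 0 0;0.9 0.35 -1 0 0 0 0;0.9 0.35 -1 0 0 0 0;0.9 0.35 -1 0 0 0 0;0.9 0.35 -1 0 0 0 0;0.9 0.35 -1 0 0 0 0;0.9 0.35 -1 0 0 0 0;0.9 0.35 -1 0 0 0 0;0.9 0.35 -1 0 0 0 0;0.9 0.35 -1 0 0 0 0;0.9 0.35 -1 0 0 0 0;0.9 0.35 -1 0 0 0 0;0.9 0.35 -1 0 0 0 0"

```text
time: 11.35
eef_pos: [0.4453, -0.2167, 0.1828]
orientation: [-0.001, -0.178, 0.984, 0.0]
contact_force: [0.7, -0.0, -0.0]
finger_gap: 0.896
```

jog_arm:
  deltas: "0.9 0.35 -1 0 0 0 0;0.9 0.35 -1 0 0 0 0;0.9 0 0 0 0 0 0;0.9 0 0 0 0 0 0;0.9 0 0 0 0 0 0"

```text
time: 11.85
eef_pos: [0.4471, -0.2776, 0.183]
orientation: [-0.0, -0.179, 0.984, 0.001]
contact_force: [0.1, 0.6, 0.5]
finger_gap: 0.898
```

```bash
python3 -c "
from h import *
to([.4475,-.280,.010],90+20.5)"
```

```text
t 11.85 tcp [ 0.4471 -0.2776  0.183 ] ydir 110.57 z [-0.0011  0.0015 -1.    ] gap 0.898 F [0.1 0.6 0.5]
rot z units 0.012063244223530964
shift units [ 0.013 -0.091  5.766]
```

jog_arm:
  deltas: "0.9 0.01 -0.08 0.7 0 0 0;0.9 0 0 1 0 0 0;0.9 0 0 1 0 0 0;0.9 0 0 1 0 0 0;0.9 0 0 1 0 0 0;0.9 0 0 0.7 0 0 0;0.9 0 0 0.36 0 0 0;0.9 0 0 0 0 0 0;0.9 0 0 0 0 0 0;0 0 0 0 0 0 0;0 0 0 0 0 0 0;0 0 0 0 0 0 0;0 0 0 0 0 0 0;0 0 0 0 0 0 0;0 0 0 0 0 0 0;0 0 0 0 0 0 0"

```text
time: 13.45
eef_pos: [0.4477, -0.2814, 0.0108]
orientation: [-0.0, -0.178, 0.984, 0.0]
contact_force: [-0.7, 0.2, 2.4]
finger_gap: 0.425
```

```bash
python3 -c "
from h import *
to([.4475,-.280,.010],90+20.5)
c=shot('scene','s4.png')
cv2.imwrite('pics/s4c.png',cv2.resize(c['color'][100:340,180:500,::-1],None,fx=2.4,fy=2.4))
w=cloud(c)
for t in ['wedge_nose','rail','wedge_grip']:
  for r in models.pinpoint(t,'scene'):
    a,b=np.round(r['centre']).astype(int);print(t,r['conf'],r['centre'],w[a,b])
"
```

```text
t 13.45 tcp [ 0.4477 -0.2814  0.0108] ydir 110.48 z [-3.e-04  3.e-04 -1.e+00] gap 0.425 F [-0.7  0.2  2.4]
rot z units -0.0027904539947769536
shift units [-0.01   0.046  0.027]
wedge_nose 0.81 [231.7, 276.3] [ 0.54460269 -0.24261299  0.00378611]
wedge_nose 0.81 [240.1, 107.0] [ 0.53693263 -0.65648351  0.00414527]
rail 0.98 [249.7, 382.0] [0.67639747 0.00129507 0.03085002]
rail 0.25 [214.1, 263.0] [ 0.48473617 -0.27306672  0.01943402]
wedge_grip 0.86 [204.4, 258.2] [ 0.46454658 -0.2844347   0.03763849]
wedge_grip 0.66 [214.9, 147.0] [ 0.4920083  -0.56004778  0.04113206]
wedge_grip 0.53 [194.9, 480.1] [0.45381453 0.3121719  0.02044453]
```

View pics/s4c.png

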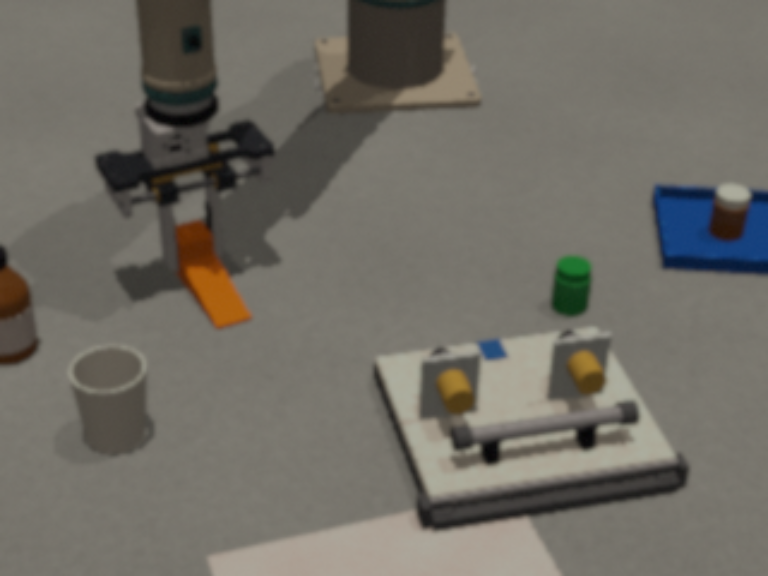

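jog_arm:
  deltas: "0 0 0 -0.3 0 0 0;0 0 0 -0.4 0 0 0;0 0 0 0 0 0 0.55;0 0 0 0 0 0 0.55;0 0 0 0 0 0 0.55;0 0 0 0 0 0 0.55;0 0 0 0 0 0 0"

```text
time: 14.35
eef_pos: [0.4482, -0.2818, 0.0326]
orientation: [0.0, -0.063, 0.998, -0.0]
contact_force: [-0.1, -0.2, -2.3]
finger_gap: 0.426
```

```bash
python3 -c "
from h import *
to([.517,-.0105,.0318],97.3)"
```

```text
t 14.35 tcp [ 0.4482 -0.2818  0.0326] ydir 97.28 z [ 9.e-04 -7.e-04 -1.e+00] gap 0.426 F [-0.1 -0.2 -2.3]
rot z units -0.003968652598852411
shift units [-3.422  8.678  0.023]
```

jog_arm:
  deltas: "0 -0.2 0.4 0 0 0 0;0 -0.35 0.8 0 0 0 0;0 -0.35 0.9 0 0 0 0;0 -0.35 0.9 0 0 0 0;0 -0.35 0.9 0 0 0 0;0 -0.35 0.9 0 0 0 0;0 -0.35 0.9 0 0 0 0;0 -0.35 0.9 0 0 0 0;0 -0.35 0.9 0 0 0 0;0 -0.3 0.8 0 0 0 0;0 -0.12 0.38 0 0 0 0;0 0 0 0 0 0 0;0 0 0 0 0 0 0;0 0 0 0 0 0 0"

```text
time: 15.75
eef_pos: [0.5162, -0.0121, 0.0318]
orientation: [-0.0, -0.062, 0.998, -0.001]
contact_force: [-1.1, -0.0, -0.8]
finger_gap: 0.426
```

```bash
python3 -c "
from h import *
np.set_printoptions(precision=4,suppress=True)
to([.517,-.0105,.0112],97.3)
for n in ['scene','top']:
  c=shot(n,n+'5.png')
  w=cloud(c)
  hsv=cv2.cvtColor(c['color'],cv2.COLOR_RGB2HSV).astype(int);H,S,V=np.moveaxis(hsv,-1,0)
  x,y,z=np.moveaxis(w,-1,0)
  m=(H>4)&(H<18)&(S>150)&(V>70)&(x>.45)&(x<.66)&(abs(y)<.08)
  print(n,m.sum());r=cv2.minAreaRect(w[m][:,:2].astype(np.float32));print(r,cv2.boxPoints(r))
  m=(H>100)&(H<125)&(S>110)&(x>.62)&(x<.7)&(abs(y-.01)<.06); print('mark',m.sum(),w[m].mean(0))
  for t in ['wedge_nose','rail']:
    for r in models.pinpoint(t,n):
      a,b=np.round(r['centre']).astype(int);print(t,round(r['conf'],2),r['centre'],w[a,b])
  if n=='scene':cv2.imwrite('pics/s5c.png',cv2.resize(c['color'][160:330,310:500,::-1],None,fx=3.4,fy=3.4,interpolation=cv2.INTER_CUBIC))
  else:cv2.imwrite('pics/t5c.png',cv2.resize(c['color'][140:300,220:380,::-1],None,fx=3.6,fy=3.6,interpolation=cv2.INTER_CUBIC))
"
```

```text
t 15.75 tcp [ 0.5162 -0.0121  0.0318] ydir 97.16 z [-0.0003 -0.001  -1.    ] gap 0.426 F [-1.1 -0.  -0.8]
rot z units -0.023962048480437186
shift units [-0.034  0.051  0.688]
scene 783
((0.5551432967185974, 0.0005962103605270386), (0.15258750319480896, 0.06068866699934006), 3.1770007610321045) [[ 0.4773  0.0267]
 [ 0.4806 -0.0339]
 [ 0.633  -0.0255]
 [ 0.6296  0.0351]]
mark 56 [0.6601 0.0099 0.0326]
wedge_nose 0.89 [238.7, 379.7] [0.6241 0.0066 0.0231]
wedge_nose 0.85 [239.5, 106.8] [ 0.54   -0.6554  0.0064]
rail 0.81 [247.4, 380.3] [ 0.6625 -0.0008  0.0291]
top 225
((0.583936333656311, -0.007292184978723526), (0.08580155670642853, 0.04139343649148941), 21.436805725097656) [[ 0.5364 -0.0037]
 [ 0.5516 -0.0422]
 [ 0.6314 -0.0109]
 [ 0.6163  0.0277]]
mark 64 [0.6579 0.0088 0.0328]
wedge_nose 0.93 [256.7, 533.3] [ 0.5395 -0.6702 -0.0001]
wedge_nose 0.83 [229.8, 292.8] [ 0.6292  0.0025 -0.0026]
```

View pics/s5c.png

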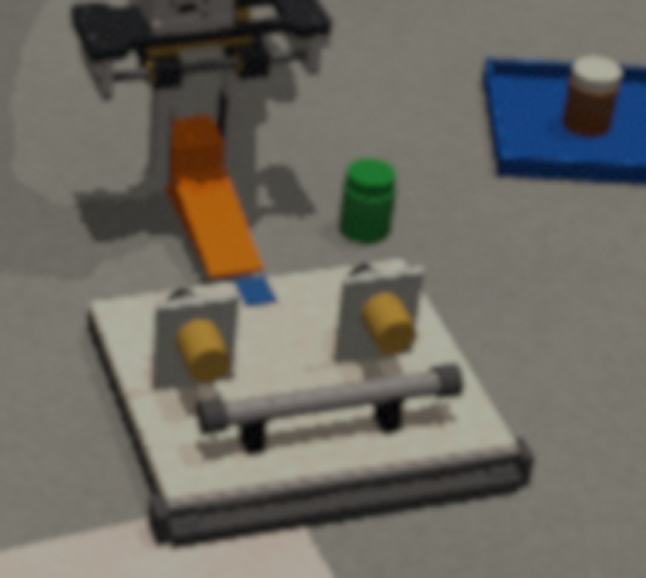

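View pics/t5c.png

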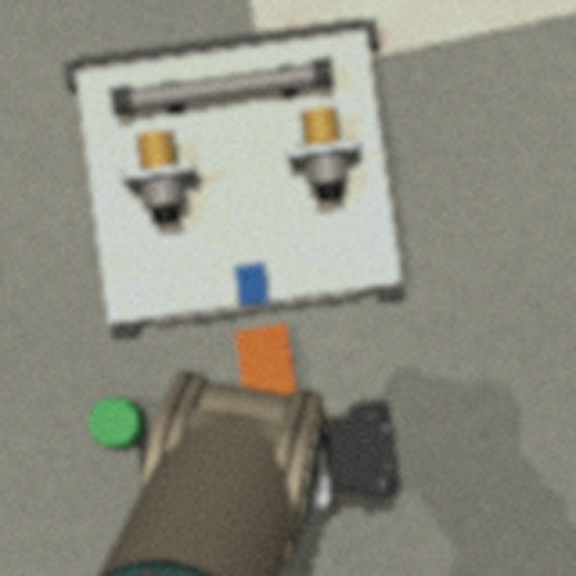

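The nose lies about 3 mm to the right of the mark's line. I'll correct that, lower to the bench, and make the first (contact-free) part of the push.

jog_arm:
  deltas: "0 0 0.1 0.3 0 0 0;0 0 0 0.25 0 0 0;0 0 0 0.14 0 0 0;0 0 0 0 0 0 0;0 0 0 0 0 0 0;0 -0.2 0 0 0 0 0;0 -0.4 0 0 0 0 0;0 -0.4 0 0 0 0 0;0 -0.4 0 0 0 0 0;0 -0.2 0 0 0 0 0;0 0 0 0 0 0 0;0 0 0 0 0 0 0"

```text
time: 17.25
eef_pos: [0.5632, -0.0013, 0.0108]
orientation: [-0.001, -0.063, 0.998, -0.0]
contact_force: [-0.2, -0.2, -1.5]
finger_gap: 0.421
```

```bash
cat > look.py <<'E'
from h import *
import sys
k=sys.argv[1]
np.set_printoptions(precision=4,suppress=True)
to([.593,-.001,.0108],97.3)
for n in ['scene','top']:
  c=shot(n,n+k+'.png');w=cloud(c);np.save(n+k+'.npy',w)
  hsv=cv2.cvtColor(c['color'],cv2.COLOR_RGB2HSV).astype(int);H,S,V=np.moveaxis(hsv,-1,0)
  x,y,z=np.moveaxis(w,-1,0)
  # board-local coordinates
  a=np.radians(7.3);u=(x-.745)*np.cos(a)+(y-.018)*np.sin(a);v=-(x-.745)*np.sin(a)+(y-.018)*np.cos(a)
  m=(abs(v)<.1)&(u>-.09)&(u<.09)&(z>.02)&(z<.048)&(S<90)&(V>110)
  A=np.c_[u[m],v[m],np.ones(m.sum())];b=z[m]
  for _ in range(6):
    p=np.linalg.lstsq(A,b,rcond=None)[0];r=b-A@p;k2=abs(r)<max(.003,1.5*np.median(abs(r)));A,b=A[k2],b[k2]
  print(n,'board plane z0,slope u,v',p[2],p[0],p[1],'front z',p[2]-.1*p[0],len(b))
E
cat > crop.py <<'E'
import cv2,sys
k=sys.argv[1]
a=cv2.imread(f'pics/scene{k}.png')[170:290,320:470];b=cv2.imread(f'pics/top{k}.png')[170:290,220:340]
cv2.imwrite(f'pics/c{k}.png',cv2.hconcat([cv2.resize(a,(440,352),interpolation=2),cv2.resize(b,(352,352),interpolation=2)]))
E
python3 look.py 6; python3 crop.py 6
python3 - <<'E'
import sys
from h import *
for k in '1','6':
  for n in 'scene','top':
    pass
E
```

```text
t 17.25 tcp [ 0.5632 -0.0013  0.0108] ydir 97.28 z [-0.0011 -0.0001 -1.    ] gap 0.421 F [-0.2 -0.2 -1.5]
rot z units -0.00343957673094053
shift units [-0.987 -0.117  0.001]
scene board plane z0,slope u,v 0.031434468207433834 0.00035123654620042034 0.000925706324084518 front z 0.03139934455281379 2225
top board plane z0,slope u,v 0.030753515728380542 -0.0016052746182594361 -0.0016865222915068562 front z 0.030914043190206485 2132
```

View pics/c6.png

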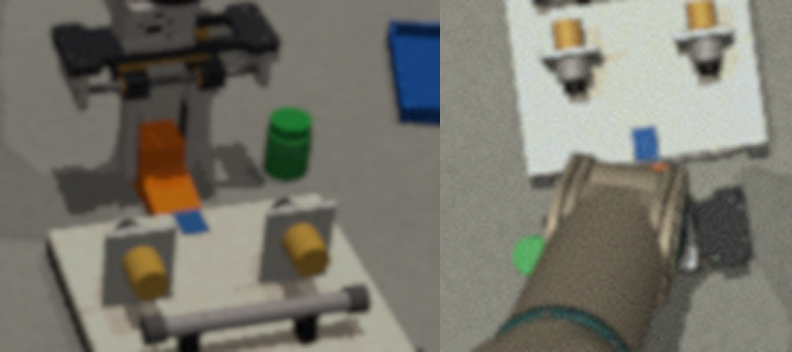

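jog_arm:
  deltas: "0 0 0 0.05 0 0 0;0 -0.2 0 0 0 0 0;0 -0.2 0 0 0 0 0;0 -0.1 0 0 0 0 0;0 0 0 0 0 0 0;0 0 0 0 0 0 0"

```text
time: 17.95
eef_pos: [0.5772, 0.0003, 0.0104]
orientation: [-0.001, -0.063, 0.998, 0.0]
contact_force: [-2.4, -0.7, 8.2]
finger_gap: 0.424
```

```bash
python3 look.py 7
```

```text
t 17.95 tcp [0.5772 0.0003 0.0104] ydir 97.25 z [-0.0022  0.0001 -1.    ] gap 0.424 F [-2.4 -0.7  8.2]
rot z units -0.007817497734701343
shift units [-0.515 -0.111 -0.016]
scene board plane z0,slope u,v 0.031426739088253365 -7.433578731703587e-05 -0.0011965915454201087 front z 0.03143417266698507 2211
top board plane z0,slope u,v 0.03082570215985103 -0.002327365608990553 -5.7572426532790516e-05 front z 0.031058438720750085 2046
```

jog_arm:
  deltas: "0 -0.15 0 0 0 0 0;0 -0.15 0 0 0 0 0;0 0 0 0 0 0 0;0 0 0 0 0 0 0"

```text
time: 18.45
eef_pos: [0.5803, 0.0009, 0.01]
orientation: [-0.007, -0.063, 0.998, 0.0]
contact_force: [-13.1, -1.7, 14.9]
finger_gap: 0.423
```

```bash
python3 look.py 8
```

```text
t 18.45 tcp [0.5803 0.0009 0.01  ] ydir 97.24 z [-0.0132 -0.0001 -0.9999] gap 0.423 F [-13.1  -1.7  14.9]
rot z units -0.009301366724495589
shift units [-0.411 -0.115 -0.034]
scene board plane z0,slope u,v 0.03146980853083828 -0.0012361186573314415 -0.0002645818766238914 front z 0.031593420396571426 2227
top board plane z0,slope u,v 0.03074790054626799 -0.001194430622437327 -0.0009386547276789836 front z 0.030867343608511722 1937
```

jog_arm:
  deltas: "0 0 0 -0.04 0 0 0;0 -0.1 0 0 0 0 0;0 0 0 0 0 0 0;0 0 0 0 0 0 0"

```text
time: 18.95
eef_pos: [0.5835, 0.0014, 0.01]
orientation: [-0.006, -0.063, 0.998, 0.0]
contact_force: [-9.1, -1.4, 6.1]
finger_gap: 0.42
```

```bash
python3 look.py 9;python3 crop.py 9
```

```text
t 18.95 tcp [0.5835 0.0014 0.01  ] ydir 97.24 z [-0.013  -0.0001 -0.9999] gap 0.42 F [-9.1 -1.4  6.1]
rot z units -0.010306407190540767
shift units [-0.303 -0.12  -0.031]
scene board plane z0,slope u,v 0.03199676555218357 -0.0055721916708769675 0.0003161053557295193 front z 0.03255398471927127 2212
top board plane z0,slope u,v 0.031291353698728354 -0.0030308117357472574 0.001061361748424975 front z 0.03159443487230308 1925
```

View pics/c9.png

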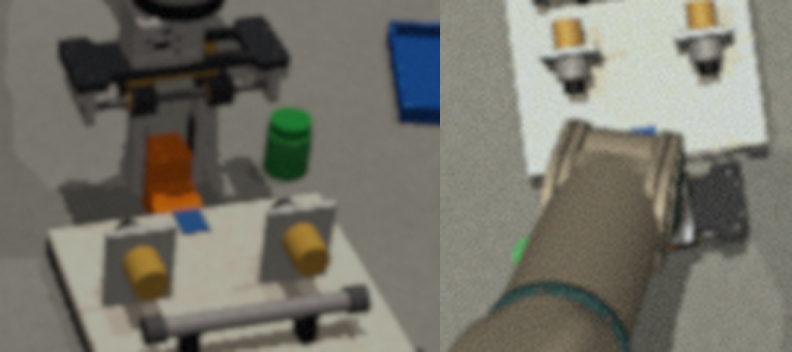

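jog_arm:
  deltas: "0 -0.1 0 0 0 0 0;0 -0.1 0 0 0 0 0;0 0 0 0 0 0 0;0 0 0 0 0 0 0"

```text
time: 19.45
eef_pos: [0.5897, 0.0022, 0.01]
orientation: [-0.006, -0.063, 0.998, 0.0]
contact_force: [-9.9, -0.8, 5.5]
finger_gap: 0.424
```

```bash
python3 look.py 10
```

```text
t 19.45 tcp [0.5897 0.0022 0.01  ] ydir 97.24 z [-0.0126 -0.0001 -0.9999] gap 0.424 F [-9.9 -0.8  5.5]
rot z units -0.009486890181667226
shift units [-0.096 -0.121 -0.028]
scene board plane z0,slope u,v 0.032674490706799175 -0.012680226939647812 -0.00048686079417172706 front z 0.03394251340076396 2227
top board plane z0,slope u,v 0.03201232136713766 -0.01473661193003591 0.0014937289632709141 front z 0.03348598256014125 1868
```

jog_arm:
  deltas: "0 -0.1 0 0 0 0 0;0 -0.13 0 0 0 0 0;0 0 0 0 0 0 0;0 0 0 0 0 0 0;0 0 0 0 0 0 0;0 0 0 0 0 0 0"

```text
time: 20.15
eef_pos: [0.5968, 0.0031, 0.01]
orientation: [-0.006, -0.063, 0.998, 0.0]
contact_force: [-8.8, -0.7, 4.5]
finger_gap: 0.422
```

```bash
python3 look.py 11;python3 crop.py 11; python3 -c "
from h import *
np.set_printoptions(precision=4,suppress=True)
w=np.load('scene11.npy');x,y,z=np.moveaxis(w,-1,0)
im=cv2.imread('pics/scene11.png');H,S,V=np.moveaxis(cv2.cvtColor(im,cv2.COLOR_BGR2HSV).astype(int),-1,0)
m=(H>4)&(H<18)&(S>150)&(x>.5)&(x<.66)&(abs(y)<.06)
print('wedge pts',m.sum(),w[m].min(0),w[m].max(0),w[m].mean(0))
m=(abs(x-.435)<.05)&(abs(y-.323)<.05)&(z>.05)&(z<.075);print('jar top',m.sum(),w[m].mean(0))
"
```

```text
t 20.15 tcp [0.5968 0.0031 0.01  ] ydir 97.24 z [-0.0121 -0.0001 -0.9999] gap 0.422 F [-8.8 -0.7  4.5]
rot z units -0.009292285976745992
shift units [ 0.144 -0.121 -0.025]
scene board plane z0,slope u,v 0.033538681050661365 -0.021385992913833814 -0.0011015139710245578 front z 0.035677280342044745 2245
top board plane z0,slope u,v 0.03261318116006763 -0.02278938594567109 0.0022265326419113746 front z 0.03489211975463474 1726
wedge pts 333 [ 0.5177 -0.0349 -0.0012] [0.6294 0.0427 0.1377] [0.6069 0.0052 0.0403]
jar top 109 [0.44   0.3228 0.057 ]
```

View pics/c11.png

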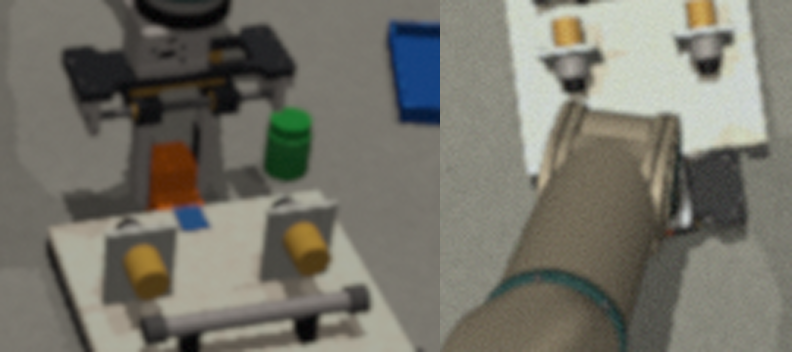

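View pics/scene11.png

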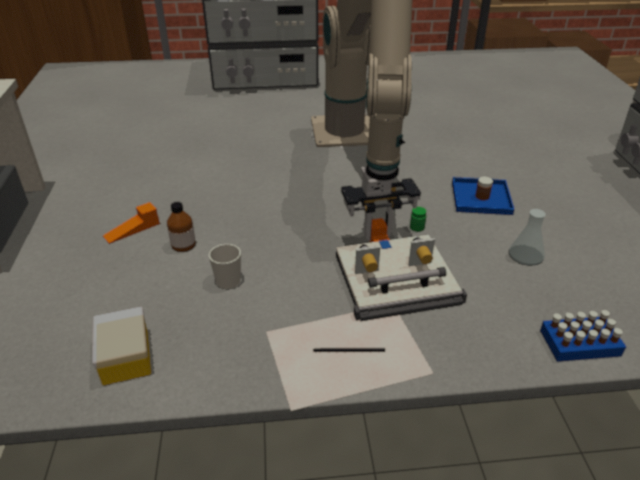

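The rail is up about 4 mm and steady, the jar is standing in the tray, and the bystanders haven't moved. I'm handing in now.

```bash
python3 -c "
from h import *
print(ticket.close_job()); to(None)"
```

```text
the job is handed in; nothing more can be done
None
the job is handed in; nothing more can be done
```

I moved the amber jar into the blue tray, pushed the orange wedge under the board's front rail, and handed the job in at about 20 s. The arm is still gripping the wedge. The hand-in reports no verdict, so the following comes from my last checks just before it.

- **Jar:** it stood upright near the middle of the tray, let go. The top of its cap read about 57 mm above the bench.
- **Rail lift:** about 4 mm. I fitted a plane to the board top in both cameras, and its front edge rose from 31.4 to 35.7 mm in one and from 30.9 to 34.9 mm in the other, with its slope rising to match. At the previous step it was about 2.5 mm.
- **Wedge:** the tool was aligned with the board to about 0.1°, some 4 mm off its centre line and tilted about 0.01 rad. The wedge was gripped, with the opening steady at 0.42. About 9 N was pushing back on the tool.
- **Bystanders:** the flask, beaker, bottle, green jar and second wedge looked unmoved in the last scene picture. I judged this by eye.

**Limits of these checks:** the thin end was hidden under the board, so I worked out its position from the tool pose. I had no direct reading of any contact between robot and board; by geometry and the pictures the gripper stayed in front of it. Partway through the push the wedge lagged behind the commanded move with about 13 N of resistance, so I eased the downward pressure by about 1 mm, and after that it advanced normally.

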